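# Count whole buffer tablets into the trough of a counting tray

### The arm

A 6-joint arm with a two-finger parallel gripper is mounted at the origin on a cart in front of the work surface, level with it; the furniture and walls round the work are solid. World frame = base frame: x ahead of the robot, y to its left, z up, the work surface at z = 0. Lengths are in m, angles in rad, forces in N, time in s.
With the tool pointing down it reaches from about 0.35 to 0.775 m from the base axis. Payload 5.5 kg.
Tool frame: the origin (TCP) lies midway between the tips of the shut fingers; the grasp point (between the pads) lies 19 mm behind it; z points along the fingers, x is the direction in which the jaws open and shut, and the axes are right-handed (so a half turn about z gives the same grasp; the last joint's range is limited). The gripper opens to 85 mm and grips with 20 to 120 N. Pads are 22 mm wide; open, the fingers measure 114 mm over their backs; the gripper's body (76 mm by 85 mm) begins 54 mm behind the grasp point. The pads swing forward as they close: fully open they stand 13 mm farther back than shut.
Start: joints at [1.193, 0.313, 0.046, 1.304, 0, 1.431], TCP at [0.135, 0.559, 0.231] pointing down, gripper open.
Joint ranges: [-2.76, 2.76], [-0.86, 1.69], [-1.03, 1.26], [-2.2, 2.34], [-1.47, 1.5], [-3.14, 3.14]. Speed limits (rad/s): [2.57, 2.57, 3.14, 3.14, 3.14, 3.14].

### API

Orientations are given as a unit quaternion [w, x, y, z].
In Python, from workcell import env gives the robot as it stands. The module is installed in compiled form; this text tells all that it offers.
- The arm moves only by the tool apply_moves, never from a script. Its argument "moves" is a list of rows, each a list of 3 entries, a list of its own where there are three numbers: the shift along the tool's x, y, z in cm, then the turn about the tool's z in degrees, then the opening, from 0 (shut) to 1 (fully open). In form: [[[x, y, z], yaw, gripper], ...]. A call has exactly 10 rows; each row is the pose to reach, as a shift and turn from the pose commanded when the call began, along the tool's axes at that moment; what a row does not reach only later rows make up. A row lasts 1/8 s, in which the tool goes at most 62.5 mm and 10.7 degrees, less where a joint would pass 70% of its speed; a pose out of reach is approached as far as the arm can. A call with a gripper value outside its range is refused whole. The fingers move at their own pace and stop on an object; "squeeze" is the grip in N (left out, the last holds). Time passes only in rows, so rows that repeat a pose let the fingers close, or fill a call up. It gives the time, the measured TCP pose, the force and the opening at its end, in the units of the state.
- env.get_state(): the state, without advancing time (a new reading comes with each control period).
- env.read_camera(name): name is "scene" or "side" or "wrist"; returns a dict with "pixels" (400x640x3 uint8, red, green, blue), "fov_y" (degrees; the focal length in pixels is half the picture's height over the tangent of half this angle, whatever the lens; pixels are square), "cx", "cy" (the principal point, pixels), "dist" ([k1, k2, p1, p2, k3] as OpenCV has them; the pictures are not rectified), "world_from_camera" (4x4, takes a point from camera to world coordinates); the wrist camera has in their place "hand_eye" (4x4, takes a point from camera to tool coordinates, whose origin is the TCP and whose axes are the tool frame's). Camera axes: x right, y down, z forward; pixel columns grow to the right and rows downward; lengths in m; the calibration is good to about 2 mm. A picture is of the moment at which its call begins: read the wrist's pose just before it. There is no depth.
- env.hand_in(): hands the job in, once; it reports no verdict.
The state is a dict: "clock": time; "joint_pos": joint angles; "qvel": joint speeds; "tau": joint torques, N m; "tcp_pos": TCP position; "orientation": TCP orientation; "wrist_force": force on the tool from outside, world axes, zero at the start; "ft_torque": the same for the moment, N m; "finger_gap": finger opening in m.
Only numpy, scipy, OpenCV 4.12 (cv2) and the standard library are available. Lean on these libraries where they do the work, as an engineer would, in place of code of your own. Each camera call takes 0.05 s, during which the arm holds its last target.

### The job

Four whole buffer tablets and one broken half lie on the counting tray: with the fingertips, sweep the four whole tablets over the platform's edge into the tray's trough, and leave the broken half on the platform. Then push the trough's lid fully shut. Only push - do not pick any tablet up - and do not disturb the other things on the bench.

Things in the scene. Friction and masses are not known exactly. Their poses are not given: they have to be found in the camera images.
- tray: Tablet counting tray, plain grey plastic, 226 mm (its x) by 190 mm (its y), on rubber feet; it does not shift. Origin under its centre, on the worktop; z up, +y roughly to the robot's left. Flat platform: x -109..109, y -93..50 mm, top 24 mm above the worktop; a rim 4 mm thick, 6 mm higher than the platform, on three sides; the side at y = 50 mm is open to the trough.
- platform_edge (a point): Middle of the straight platform edge over which tablets drop into the trough (tray frame 0, 50, 24 mm).
- trough_floor (a point): Middle of the trough's floor (tray frame 0, 69, 6 mm). The trough runs along the platform, x -109..109, y 50..88 mm; its floor is 18 mm below the platform, its outer wall (y 88..92 mm) 30 mm above the worktop. A small spout leaves its -x end behind a sill 14 mm above the worktop.
- tray_lid (a joint): Hinge of the trough's flat grey lid. 0: shut, flat over the trough, top 34 mm above the worktop; 1.57: upright; 2.1: leaning outwards, away from the platform, its limit. Stiff hinge (0.02 N m, under 1 N at the edge): the lid stays at any angle where it is left, so it has to be pushed down all the way. It starts open, upright or leaning outwards (1.65 to 2.05).
- lid_edge (a point): Middle of the lid's free edge. The lid is 220 mm long, 46 mm deep, 3 mm thick; hinge line along the tray's x at tray y = 94.5, z = 31 mm. A finger tab, 40 mm long, projects 8 mm past the edge here. Upright, the edge is 77 mm and the tab 85 mm above the worktop.
- tablet_0_center (a point): Centre of a whole white tablet: a disc 22 mm across and 8 mm thick with a score line, lying flat, loose (about 11 to 17 g). Site 4 mm above its underside.
- tablet_1_center (a point): Centre of a whole white tablet: a disc 22 mm across and 8 mm thick with a score line, lying flat, loose (about 11 to 17 g). Site 4 mm above its underside.
- tablet_2_center (a point): Centre of a whole white tablet: a disc 22 mm across and 8 mm thick with a score line, lying flat, loose (about 11 to 17 g). Site 4 mm above its underside.
- tablet_3_center (a point): Centre of a whole white tablet: a disc 22 mm across and 8 mm thick with a score line, lying flat, loose (about 11 to 17 g). Site 4 mm above its underside.
- half_center (a point): Centre of the broken half tablet: a white half disc, 22 mm along its broken face, 11 mm deep, 8 mm thick, loose, on the platform among the whole ones. The five pieces lie in random order, each in its own lane: at least 34 mm apart in tray x, at tray y from -35 to 25 mm.
- tablet_jar: White screw jar the tablets came from, 37 mm across, 118 mm tall, behind the tray; origin under its centre. Loose; a bystander.
- lab_timer: Lab timer, 66 x 66 x 20 mm, behind the tray; origin under its centre. Loose; a bystander.
- pen: Felt marker, 135 mm long, 16 mm wide, lying left of the tray; origin under its middle. Loose; a bystander.
- forceps: Steel tweezers, 120 mm long, 14 mm wide, lying between the tray and the stereo microscope (on a black plate right of the tray, 284 mm tall; a larger microscope, 412 mm tall, stands at the far right: start by rising clear of both); origin under their middle. Loose; a bystander.
- dish: Petri dish, 95 mm across, 17 mm high, left of the tray; origin under its centre. Loose; a bystander.

How it is judged:
On the way, in this order (a step that is already met when the one before it is completed fails the run):
1. all four whole tablets lie in the trough, the lid still open (y of tablet_0_center in the frame of tray between 0.05 and 0.089 m and z of each of tablet_0_center, tablet_1_center, tablet_2_center, tablet_3_center in the frame of tray below 0.024 m and x of tablet_0_center in the frame of tray between -0.112 and 0.112 m and y of tablet_1_center in the frame of tray between 0.05 and 0.089 m and x of tablet_1_center in the frame of tray between -0.112 and 0.112 m and y of tablet_2_center in the frame of tray between 0.05 and 0.089 m and x of tablet_2_center in the frame of tray between -0.112 and 0.112 m and y of tablet_3_center in the frame of tray between 0.05 and 0.089 m and x of tablet_3_center in the frame of tray between -0.112 and 0.112 m and value of joint tray_lid above 0.5 rad), for 0.1 s.
2. the lid is shut over them (y of tablet_0_center in the frame of tray between 0.05 and 0.089 m and z of each of tablet_0_center, tablet_1_center, tablet_2_center, tablet_3_center in the frame of tray below 0.024 m and x of tablet_0_center in the frame of tray between -0.112 and 0.112 m and y of tablet_1_center in the frame of tray between 0.05 and 0.089 m and x of tablet_1_center in the frame of tray between -0.112 and 0.112 m and y of tablet_2_center in the frame of tray between 0.05 and 0.089 m and x of tablet_2_center in the frame of tray between -0.112 and 0.112 m and y of tablet_3_center in the frame of tray between 0.05 and 0.089 m and x of tablet_3_center in the frame of tray between -0.112 and 0.112 m and value of joint tray_lid below 0.08 rad), for 0.2 s.
At the end, for the whole second after the job is handed in: All four whole tablets are at rest in the trough (centres below the platform's top, between its edge and the outer wall), the half tablet is on the platform inside the rim, and the lid is shut to within 0.08 rad (4 mm at its edge) (all of step 2 and y of half_center in the frame of tray between -0.095 and 0.05 m and z of half_center in the frame of tray above 0.024 m and x of half_center in the frame of tray between -0.112 and 0.112 m and linear speed of each of tablet_0, tablet_1, tablet_2, tablet_3 below 0.02 m/s); the robot touches nothing.
It fails at once if a tablet or the half is lifted (centre more than 18 mm above where it lay on the platform) (z of any of tablet_0_center, tablet_1_center, tablet_2_center, tablet_3_center, half_center in the frame of tray above 0.046 m).
It fails at once if the broken half falls into the trough (y of half_center in the frame of tray above 0.05 m and z of half_center in the frame of tray below 0.024 m).
It fails at once if a bystander (jar, timer, marker, petri dish, tweezers) is moved more than 20 mm (distance of any of tablet_jar, lab_timer, pen, dish, forceps from where it was at the start of the episode above 0.02 m).
It also fails if it takes over 54 s, if anything falls off the work surface, if the arm or the gripper's body presses on something with over 40 N, if the wrist force passes 120 N, or if a joint passes its speed limit or range.

## Working session

There is one attempt and no reset: what is moved stays moved. The work goes in short steps, Python scripts to look and compute and a tool call to move; the robot and the scene stay as the last step left them, time stands still between calls to the robot, and variables do not carry over. Pictures are saved under pics/ and viewed, and the job is handed in when it is done.

Besides the shell and the picture viewer there is one more tool, called as a command line: name --argument value ..., lists and objects as JSON in quotes. apply_moves: Moves the arm, as the interface text tells. Its arguments: {"type":"object","properties":{"moves":{"type":"array","items":{"type":"array"}},"squeeze":{"type":"number"}},"required":["moves"]}

```bash
mkdir -p pics; cat > h.py <<'E'
import numpy as np, cv2
from workcell import env
def snap(n,tag):
    s=env.get_state(); c=env.read_camera(n)
    cv2.imwrite(f'pics/{tag}.png',c['pixels'][:,:,::-1])
    np.save(f'pics/{tag}.npy',dict(c=c,s=s),allow_pickle=True)
    return c,s
E
python3 - <<'E'
from h import *
for n in ['scene','side','wrist']:
    c,s=snap(n,n+'0'); print(n,c['fov_y'],c['cx'],c['cy'],c['dist']); print(np.round(c.get('world_from_camera',c.get('hand_eye')),3))
print(s)
E
```

```text
scene 42.86865297824164 320.2985577017792 200.46423071201858 [-0.13836262  0.          0.          0.          0.        ]
[[-0.533 -0.389  0.751 -0.326]
 [-0.846  0.25  -0.471  0.874]
 [-0.005 -0.887 -0.462  0.607]
 [ 0.     0.     0.     1.   ]]
side 44.60013954662753 314.776733079695 197.64524703256157 [-0.06303713  0.          0.          0.          0.        ]
[[ 0.229 -0.878  0.421  0.087]
 [-0.973 -0.211  0.089  0.259]
 [ 0.011 -0.43  -0.903  0.959]
 [ 0.     0.     0.     1.   ]]
wrist 67.60165368474749 316.336760163432 197.1852362166584 [0.01625245 0.         0.         0.         0.        ]
[[ 1.     0.     0.     0.001]
 [-0.     0.959  0.284 -0.072]
 [ 0.    -0.284  0.959 -0.143]
 [ 0.     0.     0.     1.   ]]
{'clock': 0.1, 'joint_pos': array([ 1.19339390e+00,  3.13937098e-01,  4.51171997e-02,  1.30359788e+00,
       -2.61326602e-05,  1.43120404e+00]), 'qvel': array([-0.00074356, -0.00018226,  0.00265036, -0.00044386, -0.00155846,
        0.00155211]), 'tau': array([ 3.22982800e-03, -4.81723595e+01,  2.99245566e+01,  1.27294759e-02,
       -1.45235108e-04, -5.35006279e-06]), 'tcp_pos': array([0.13530343, 0.55839819, 0.23050139]), 'orientation': array([ 4.18973104e-04,  7.85994314e-01,  6.18233193e-01, -6.94196121e-04]), 'wrist_force': array([ 0.10403246, -0.81837374, -0.71842735]), 'ft_torque': array([ 0.0255408 ,  0.00353359, -0.02244263]), 'finger_gap': 0.08545521409975478}
```

View pics/scene0.png

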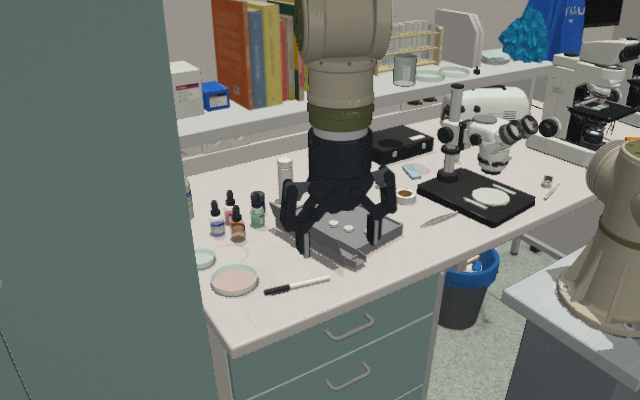

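View pics/side0.png

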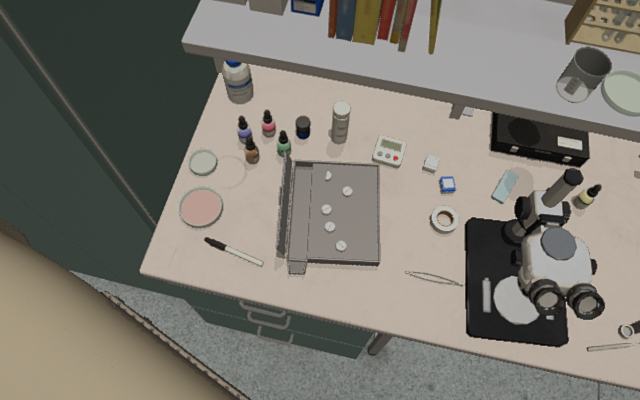

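View pics/wrist0.png

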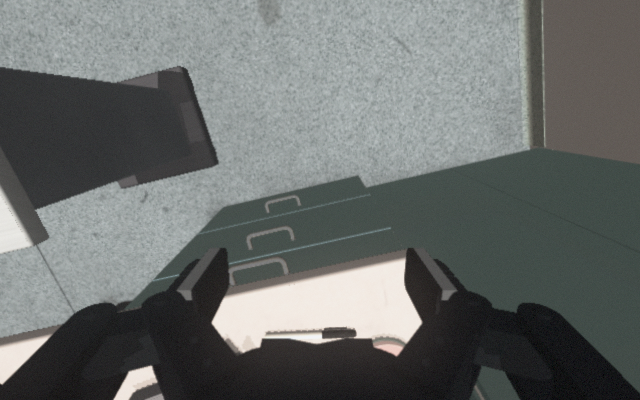

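```bash
python3 - <<'E'
from h import *
im=cv2.imread('pics/side0.png')
cv2.imwrite('pics/side0z.png',cv2.resize(im[145:285,265:395],None,fx=5.5,fy=4.28*0+5.5/1.3,interpolation=cv2.INTER_CUBIC) if 0 else cv2.resize(im[148:283,270:395],None,fx=4.4,fy=4.4,interpolation=cv2.INTER_CUBIC))
E
```

```text
(no output)
```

View pics/side0z.png

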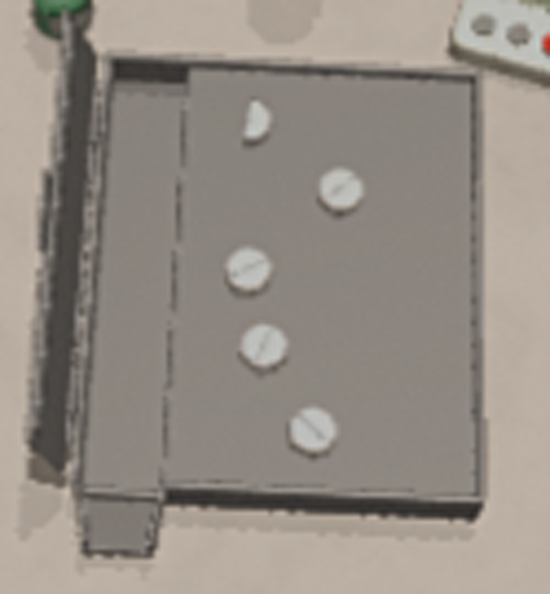

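```bash
cat >> h.py <<'E'
def ray(c,px,T=None):
    f=200/np.tan(np.radians(c['fov_y']/2)); K=np.array([[f,0,c['cx']],[0,f,c['cy']],[0,0,1]])
    p=cv2.undistortPoints(np.array(px,float).reshape(-1,1,2),K,np.array(c['dist'])).reshape(-1,2)
    T=c['world_from_camera'] if T is None else T
    return T[:3,3], np.c_[p,np.ones(len(p))]@T[:3,:3].T
def onplane(c,px,z,T=None):
    o,d=ray(c,px,T); return o+d*((z-o[2])/d[:,2])[:,None]
E
python3 - <<'E'
from h import *
d=np.load('pics/side0.npy',allow_pickle=True).item(); c=d['c']
im=c['pixels']
z=lambda p: (np.array(p)+.5)/4.4-.5+[270,148]
cor=z([(480,73),(482,497),(108,58),(80,492)])
C=onplane(c,cor,.030); print('corners FR NR FL NL',np.round(C,4))
T=np.array([[113,-97],[-113,-97],[113,92],[-113,92]])/1000.
# rigid fit
a,b=T.mean(0),C[:,:2].mean(0); H=(T-a).T@(C[:,:2]-b); U,S,V=np.linalg.svd(H); R=V.T@U.T; t=b-R@a
print(R,t,np.degrees(np.arctan2(R[1,0],R[0,0]))); print('res',((T@R.T+t)-C[:,:2])*1000)
hsv=cv2.cvtColor(im,cv2.COLOR_RGB2HSV)
m=((hsv[...,2]>175)).astype(np.uint8)
m2=np.zeros_like(m); m2[160:265,308:378]=m[160:265,308:378]
n,l,s,cen=cv2.connectedComponentsWithStats(m2)
for i in range(1,n):
    if s[i,4]>15:
        w=onplane(c,cen[i:i+1],.031)[0]; print(cen[i],s[i,4],np.round(w,4),'tray',np.round(R.T@(w[:2]-t)*1000,1))
np.savez('tray.npz',R=R,t=t)
for nm,p,zz in [('lidtop near',(45,455),.07),('lid far',(78,30),.07)]: 
    w=onplane(c,[z(p)],zz)[0]; print(nm,w,R.T@(w[:2]-t)*1000)
E
```

```text
corners FR NR FL NL [[0.6324 0.2335 0.03  ]
 [0.4154 0.1943 0.03  ]
 [0.5972 0.4154 0.03  ]
 [0.3755 0.3721 0.03  ]]
[[ 0.98122522 -0.19286544]
 [ 0.19286544  0.98122522]] [0.50465873 0.30626749] 11.120055229523153
res [[ 1.81620303 -0.64651213]
 [-2.91114306 -4.97837417]
 [ 0.55702551  2.95326145]
 [ 0.53791452  2.67162485]]
[351.70967742 160.59139785] 93 [0.6268 0.2928 0.031 ] tray [117.3 -36.8]
[328.03571429 174.89285714] 28 [0.5799 0.3356 0.031 ] tray [79.5 14.2]
[347.05454545 190.52727273] 55 [0.5527 0.2881 0.031 ] tray [ 43.6 -27.1]
[326.         208.50943396] 53 [0.5013 0.3224 0.031 ] tray [-0.2 16.5]
[329.48275862 225.96551724] 58 [0.4647 0.3068 0.031 ] tray [-39.1   8.3]
[340.84745763 245.16949153] 59 [0.4292 0.2755 0.031 ] tray [-80.  -15.7]
lidtop near [0.37588343 0.38631469 0.07      ] [-110.91922742  103.38064058]
lid far [0.58686858 0.42644888 0.07      ] [103.84522302 102.06957655]
```

```bash
cat >> h.py <<'E'
from scipy.spatial.transform import Rotation as Ro
def Rt(s): 
    q=s['orientation']; return Ro.from_quat([q[1],q[2],q[3],q[0]]).as_matrix()
def shift(tr,yaw_tray=None,base=None):
    """tr: tray x,y (mm) & world z (mm). prints tool shift cm"""
    Tn=np.load('tray.npz'); s=env.get_state(); R=Rt(s)
    p0=s['tcp_pos'] if base is None else base
    w=np.r_[Tn['R']@(np.array(tr[:2])/1000)+Tn['t'],tr[2]/1000]
    d=R.T@(w-p0)*100
    xa=np.degrees(np.arctan2(R[1,0],R[0,0])); ta=np.degrees(np.arctan2(Tn['R'][1,0],Tn['R'][0,0]))
    print('target',np.round(w,4),'shift cm',np.round(d,2),'yaw to align',round((xa-ta+180)%360-180,2),'tilt',np.round(R[:,2],4))
def where():
    Tn=np.load('tray.npz'); s=env.get_state()
    print('t',round(s['clock'],2),'tray',np.round(Tn['R'].T@(s['tcp_pos'][:2]-Tn['t'])*1000,1),'z',round(s['tcp_pos'][2]*1000,1),'F',np.round(s['wrist_force'],2),'gap',round(s['finger_gap']*1000,1))
E
python3 - <<'E'
from h import *
where(); shift((0,21,300))
E
```

```text
t 0.15 tray [-313.7  318.7] z 230.6 F [-0.17  0.32  0.69] gap 85.6
target [0.5006 0.3269 0.3   ] shift cm [-13.91  40.95  -6.92] yaw to align 65.26 tilt [-5.0e-04 -1.3e-03 -1.0e+00]
```

apply_moves --moves '[[[0,2,-4],8,0.15],[[-2,7,-7],16,0.15],[[-4,13,-7],25,0.15],[[-6,19,-7],34,0.15],[[-8,25,-7],43,0.15],[[-10,31,-7],52,0.15],[[-12,36,-7],60,0.15],[[-13.9,41,-7],65.3,0.15],[[-13.9,41,-7],65.3,0.15],[[-13.9,41,-7],65.3,0.15]]'

```text
clock: 1.4
tcp_pos: [0.5009, 0.327, 0.3009]
orientation: [-0.0, 0.995, 0.096, -0.001]
wrist_force: [-0.2, 0.0, -0.4]
finger_gap: 0.0129
```

```bash
python3 - <<'E'
from h import *
where(); snap('wrist','wrist1'); shift((0,21,300))
E
```

```text
t 1.4 tray [ 0.3 21.1] z 300.9 F [-0.24  0.04 -0.43] gap 12.9
target [0.5006 0.3269 0.3   ] shift cm [0.01 0.07 0.11] yaw to align 0.02 tilt [-9.e-04  0.e+00 -1.e+00]
```

View pics/wrist1.png

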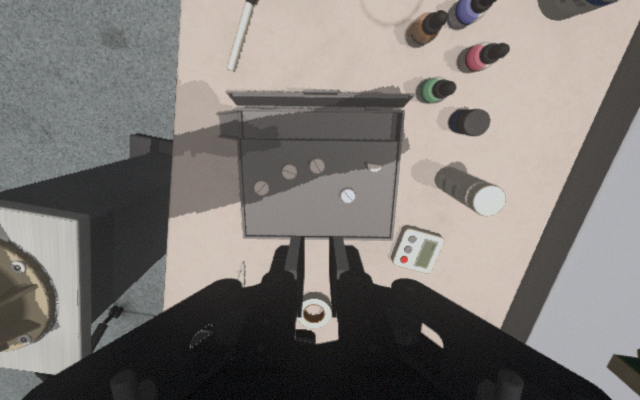

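```bash
python3 - <<'E'
from h import *
im=cv2.imread('pics/wrist1.png')
z=cv2.resize(im[80:250,212:422],None,fx=3.5,fy=3.5,interpolation=cv2.INTER_CUBIC)
cv2.imwrite('pics/wrist1z.png',np.clip(z.astype(float)*1.5,0,255).astype(np.uint8))
E
```

```text
(no output)
```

View pics/wrist1z.png

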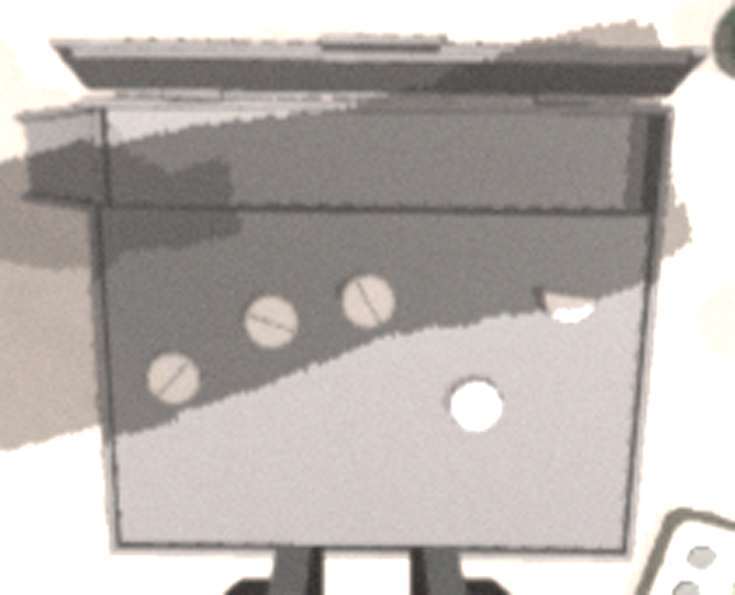

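```bash
python3 - <<'E'
from h import *
d=np.load('pics/wrist1.npy',allow_pickle=True).item(); c,s=d['c'],d['s']
T=np.eye(4);T[:3,:3]=Rt(s);T[:3,3]=s['tcp_pos'];T=T@c['hand_eye']
z=lambda p:(np.array(p,float)+.5)/3.5-.5+[212,80]
A=onplane(c,z([(112,553),(631,555),(672,108)]),.030,T)[:,:2]
B=onplane(c,z([(104,207),(650,213)]),.024,T)[:,:2]
C=np.r_[A,B]; M=np.array([[-113,-97],[113,-97],[113,92],[-109,50],[109,50]])/1e3
a,b=M.mean(0),C.mean(0); U,S,V=np.linalg.svd((M-a).T@(C-b)); R=V.T@U.T; t=b-R@a
print(R,t,np.degrees(np.arctan2(R[1,0],R[0,0]))); print('res',((M@R.T+t)-C)@R*1000)
np.savez('tray.npz',R=R,t=t)
w=onplane(c,z([(173,379),(270,321),(368,301),(476,405),(570,305)]),.032,T)[:,:2]
print('tablets tray',np.round((w-t)@R*1000,1))
for zz in (.06,.07,.077):
  w=onplane(c,z([(55,42),(705,48)]),zz,T)[:,:2]; print('lid edge',zz,np.round((w-t)@R*1000,1))
w=onplane(c,[(236,68),(256,0),(428,90),(240,275)],.01,T)[:,:2]; print('pen,green,forceps',np.round((w-t)@R*1000,1))
E
```

```text
[[ 0.98335852 -0.18167559]
 [ 0.18167559  0.98335852]] [0.50776856 0.31001933] 10.467373702261549
res [[-1.5277973  -0.60663196]
 [ 1.38270353 -2.2686446 ]
 [ 1.20834798  2.34312101]
 [-1.46401083  0.28848991]
 [ 0.40075662  0.24366564]]
tablets tray [[-81.7 -18.2]
 [-41.9   6.3]
 [ -2.7  14.8]
 [ 42.1 -27.8]
 [ 77.9  14.1]]
lid edge 0.06 [[-112.   109.2]
 [ 112.9  109.7]]
lid edge 0.07 [[-109.2  108.8]
 [ 109.9  109.2]]
lid edge 0.077 [[-107.2  108.4]
 [ 107.7  108.9]]
pen,green,forceps [[-112.3  141.6]
 [ -81.6  220.7]
 [ 147.9  116.6]
 [-126.4 -172. ]]
```

```bash
python3 - <<'E'
from h import *
where(); shift((-82,-55,60));shift((-82,-55,27.5))
E
```

```text
t 1.45 tray [-4.1 18.6] z 301.1 F [-0.19  0.02  0.54] gap 13.3
target [0.4371 0.241  0.06  ] shift cm [-7.85  7.28 24.12] yaw to align 0.67 tilt [-9.e-04  0.e+00 -1.e+00]
target [0.4371 0.241  0.0275] shift cm [-7.85  7.28 27.37] yaw to align 0.67 tilt [-9.e-04  0.e+00 -1.e+00]
```

apply_moves --moves '[[[-2,2,3],0.6,0.09],[[-4,4,8],0.6,0.09],[[-6,6,13],0.6,0.09],[[-7.8,7.3,18],0.6,0.09],[[-7.8,7.3,22],0.6,0.09],[[-7.8,7.3,24.1],0.6,0.09],[[-7.8,7.3,25.5],0.6,0.09],[[-7.8,7.3,26.5],0.6,0.09],[[-7.8,7.3,26.5],0.6,0.09],[[-7.8,7.3,26.5],0.6,0.09]]'

```text
clock: 2.7
tcp_pos: [0.4393, 0.2409, 0.037]
orientation: [-0.0, 0.996, 0.091, 0.001]
wrist_force: [-1.3, -0.0, 0.6]
finger_gap: 0.0078
```

```bash
python3 - <<'E'
from h import *
where(); snap('wrist','wrist2'); snap('side','side2'); shift((-82,-55,27.5))
a=cv2.imread('pics/side2.png'); cv2.imwrite('pics/side2z.png',cv2.resize(a[140:300,250:420],None,fx=3.5,fy=3.5))
E
```

```text
t 2.7 tray [-79.9 -55.5] z 37.0 F [-1.29 -0.03  0.58] gap 7.8
target [0.4371 0.241  0.0275] shift cm [-0.22 -0.06  0.96] yaw to align 0.01 tilt [ 1.4e-03  6.0e-04 -1.0e+00]
```

View pics/wrist2.png

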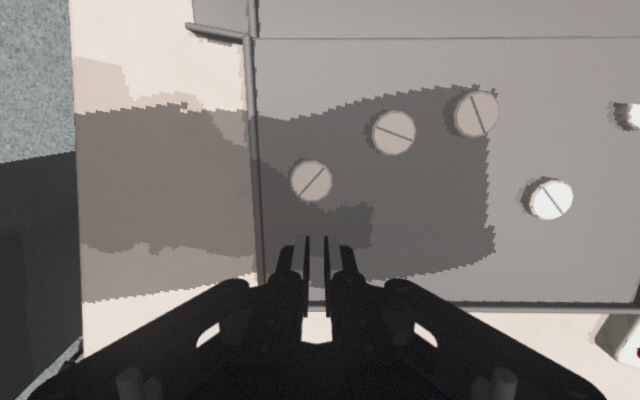

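View pics/side2z.png

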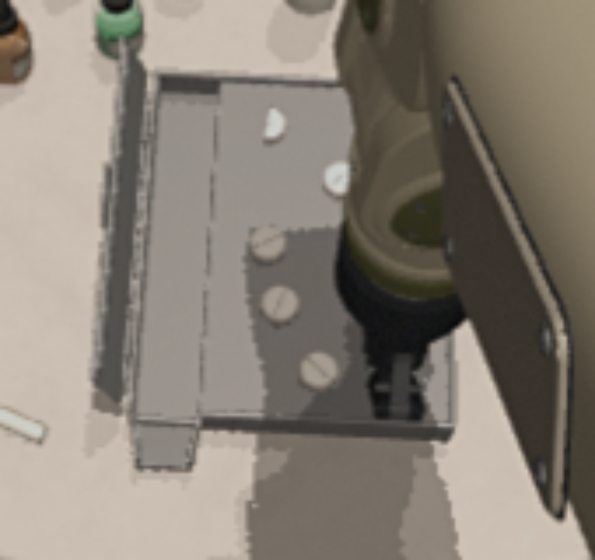

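apply_moves --moves '[[[-0.2,0,0.9],0,0.09],[[-0.2,-1,0.95],0,0.09],[[-0.2,-2,0.95],0,0.09],[[-0.2,-3.2,0.95],0,0.09],[[-0.2,-4.4,0.95],0,0.09],[[-0.2,-5.6,0.95],0,0.09],[[-0.2,-6.8,0.95],0,0.09],[[-0.2,-8,0.95],0,0.09],[[-0.2,-9,0.95],0,0.09],[[-0.2,-9.6,0.95],0,0.09]]'

```text
clock: 4.05
tcp_pos: [0.4191, 0.3353, 0.0268]
orientation: [-0.0, 0.996, 0.092, 0.0]
wrist_force: [0.8, 0.1, 0.3]
finger_gap: 0.0078
```

```bash
python3 - <<'E'
from h import *
where(); snap('wrist','wrist3'); snap('side','side3'); shift((-42,-32,50))
a=cv2.imread('pics/side3.png'); cv2.imwrite('pics/side3z.png',cv2.resize(a[140:300,250:420],None,fx=3.5,fy=3.5))
E
```

```text
t 4.05 tray [-82.6  41. ] z 26.8 F [0.78 0.09 0.27] gap 7.8
target [0.4723 0.2709 0.05  ] shift cm [ 4.05  7.29 -2.32] yaw to align 0.05 tilt [ 1.e-04  2.e-04 -1.e+00]
```

View pics/wrist3.png

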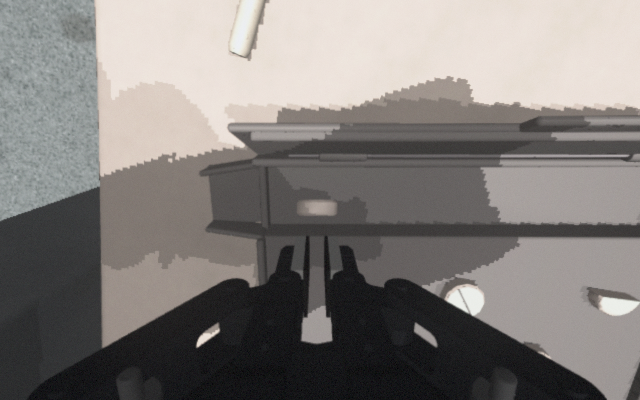

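View pics/side3z.png

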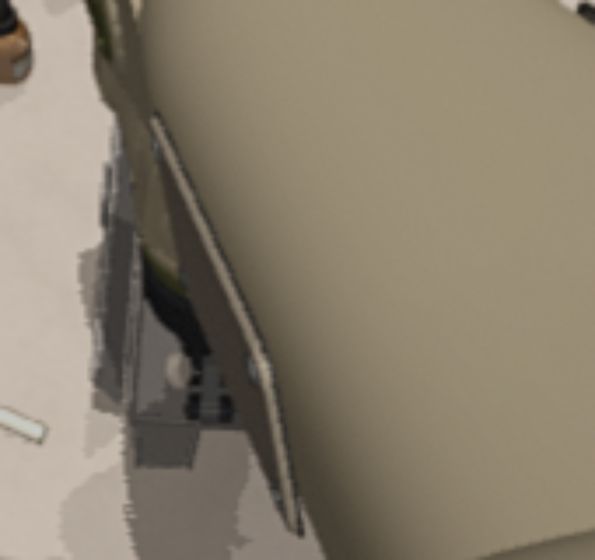

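apply_moves --moves '[[[0,0.3,-1.5],0,0.09],[[0.5,1,-3],0,0.09],[[2,3.5,-3],0,0.09],[[3.5,6.5,-3],0,0.09],[[4.05,7.3,-3],0,0.09],[[4.05,7.3,-2],0,0.09],[[4.05,7.3,-0.8],0,0.09],[[4.05,7.3,-0.1],0,0.09],[[4.05,7.3,-0.1],0,0.09],[[4.05,7.0,-0.1],0,0.09]]'

```text
clock: 5.4
tcp_pos: [0.4716, 0.2735, 0.0278]
orientation: [-0.0, 0.996, 0.091, -0.0]
wrist_force: [0.2, -0.7, 0.4]
finger_gap: 0.0078
```

```bash
python3 - <<'E'
from h import *
where(); snap('wrist','wrist4'); shift((-42,41,27))
E
```

```text
t 5.4 tray [-42.2 -29.3] z 27.8 F [ 0.22 -0.75  0.4 ] gap 7.8
target [0.459  0.3427 0.027 ] shift cm [-0.  -7.   0.1] yaw to align 0.04 tilt [ 4.e-04  5.e-04 -1.e+00]
```

View pics/wrist4.png

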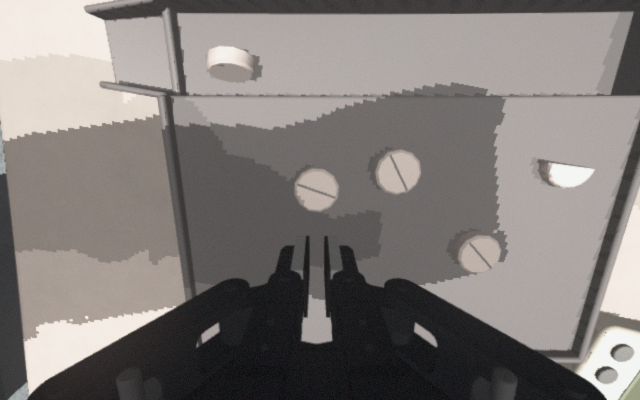

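apply_moves --moves '[[[0,-0.8,0.05],0,0.09],[[0,-1.8,0.05],0,0.09],[[0,-2.8,0.05],0,0.09],[[0,-3.8,0.05],0,0.09],[[0,-4.8,0.05],0,0.09],[[0,-5.8,0.05],0,0.09],[[0,-6.6,0.05],0,0.09],[[0,-7.0,0.05],0,0.09],[[0,-6.9,0.05],0,0.09],[[0,-6.7,-1.5],0,0.09]]'

```text
clock: 6.7
tcp_pos: [0.4585, 0.3381, 0.0422]
orientation: [0.001, 0.996, 0.091, -0.001]
wrist_force: [1.0, -0.4, 0.2]
finger_gap: 0.008
```

```bash
python3 - <<'E'
from h import *
where(); snap('wrist','wrist5'); shift((-2.7,-24,27))
E
```

```text
t 6.7 tray [-43.3  36.6] z 42.2 F [ 0.97 -0.41  0.24] gap 8.0
target [0.5095 0.2859 0.027 ] shift cm [3.87 6.09 1.82] yaw to align -0.02 tilt [ 1.4e-03  5.0e-04 -1.0e+00]
```

View pics/wrist5.png

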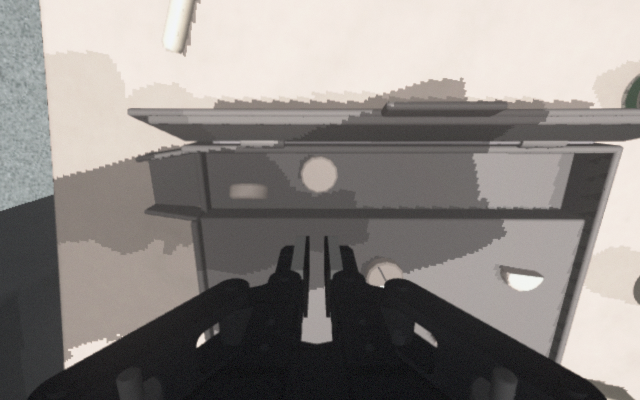

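apply_moves --moves '[[[0,1,-1],0,0.09],[[1,3,-1],0,0.09],[[3,5,-1],0,0.09],[[3.9,6.1,-0.8],0,0.09],[[3.9,6.1,0.4],0,0.09],[[3.9,6.1,1.3],0,0.09],[[3.9,6.1,1.5],0,0.09],[[3.9,5.8,1.5],0,0.09],[[3.9,5.4,1.5],0,0.09],[[3.9,5.2,1.5],0,0.09]]'

```text
clock: 8.0
tcp_pos: [0.5075, 0.2957, 0.0282]
orientation: [-0.0, 0.996, 0.092, 0.0]
wrist_force: [-0.4, -0.2, 0.3]
finger_gap: 0.0077
```

```bash
python3 - <<'E'
from h import *
where(); snap('wrist','wrist6'); shift((-2.7,41,27))
E
```

```text
t 8.0 tray [ -2.9 -14.1] z 28.2 F [-0.41 -0.22  0.31] gap 7.7
target [0.4977 0.3498 0.027 ] shift cm [ 0.02 -5.5   0.12] yaw to align 0.05 tilt [ 6.e-04  5.e-04 -1.e+00]
```

View pics/wrist6.png

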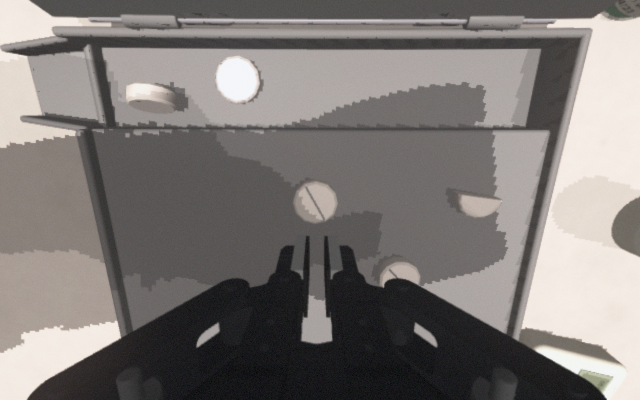

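apply_moves --moves '[[[0,-0.6,0.1],0,0.09],[[0,-1.4,0.1],0,0.09],[[0,-2.4,0.1],0,0.09],[[0,-3.4,0.1],0,0.09],[[0,-4.4,0.1],0,0.09],[[0,-5.1,0.1],0,0.09],[[0,-5.5,0.1],0,0.09],[[0,-5.5,0.1],0,0.09],[[0,-5.3,-0.5],0,0.09],[[0,-5,-2],0,0.09]]'

```text
clock: 9.3
tcp_pos: [0.4979, 0.3434, 0.0479]
orientation: [0.0, 0.996, 0.091, -0.001]
wrist_force: [0.4, -0.4, 0.1]
finger_gap: 0.0078
```

```bash
python3 - <<'E'
from h import *
where(); snap('wrist','wrist7'); shift((41,-64,27))
E
```

```text
t 9.3 tray [-3.7 34.7] z 47.9 F [ 0.39 -0.36  0.08] gap 7.8
target [0.5597 0.2545 0.027 ] shift cm [4.29 9.88 2.38] yaw to align -0.03 tilt [ 2.4e-03  9.0e-04 -1.0e+00]
```

View pics/wrist7.png

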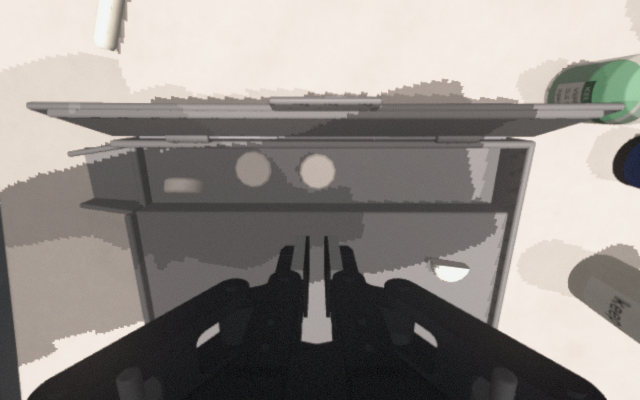

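apply_moves --moves '[[[0,1.5,-1],0,0.09],[[1,4,-1],0,0.09],[[3,7,-1],0,0.09],[[4.3,9.5,-1],0,0.09],[[4.3,9.9,-0.3],0,0.09],[[4.3,9.9,1],0,0.09],[[4.3,9.9,1.9],0,0.09],[[4.3,9.9,2.1],0,0.09],[[4.3,9.7,2.1],0,0.09],[[4.3,9.4,2.1],0,0.09]]'

```text
clock: 10.6
tcp_pos: [0.5578, 0.2601, 0.0272]
orientation: [-0.0, 0.996, 0.092, 0.0]
wrist_force: [1.1, -1.1, 0.1]
finger_gap: 0.0076
```

```bash
python3 - <<'E'
from h import *
where(); snap('wrist','wrist8'); shift((30,41,27))
E
```

```text
t 10.6 tray [ 40.2 -58.2] z 27.2 F [ 1.06 -1.13  0.14] gap 7.6
target [0.5298 0.3558 0.027 ] shift cm [-1.01 -9.88  0.03] yaw to align 0.05 tilt [ 8.e-04  6.e-04 -1.e+00]
```

View pics/wrist8.png

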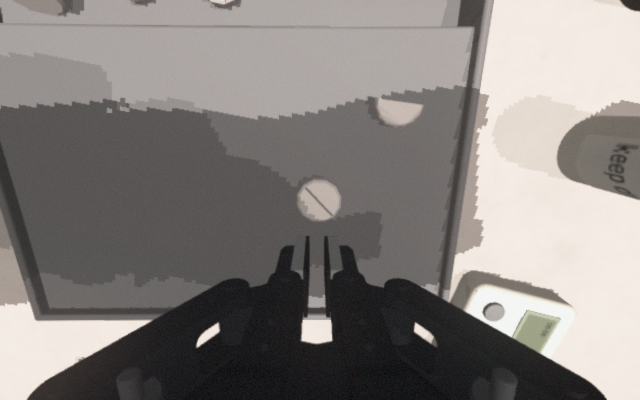

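apply_moves --moves '[[[0.1,-0.9,0],0,0.09],[[0.05,-2,0],0,0.09],[[-0.1,-3.2,0],0,0.09],[[-0.3,-4.4,0],0,0.09],[[-0.5,-5.6,0],0,0.09],[[-0.65,-6.8,0],0,0.09],[[-0.8,-8,0],0,0.09],[[-0.9,-9,0],0,0.09],[[-0.95,-9.7,0],0,0.09],[[-0.95,-9.9,0],0,0.09]]'

```text
clock: 11.9
tcp_pos: [0.5302, 0.3556, 0.0268]
orientation: [-0.0, 0.996, 0.092, 0.0]
wrist_force: [-0.5, -0.6, -0.8]
finger_gap: 0.008
```

```bash
python3 - <<'E'
from h import *
where(); snap('wrist','wrist9'); shift((0,20,250));shift((0,160,250));shift((0,160,60))
E
```

```text
t 11.9 tray [30.4 40.7] z 26.8 F [-0.53 -0.62 -0.84] gap 8.0
target [0.5041 0.3297 0.25  ] shift cm [ -3.04   2.06 -22.32] yaw to align 0.03 tilt [ 1.e-04  1.e-04 -1.e+00]
target [0.4787 0.4674 0.25  ] shift cm [ -3.04 -11.94 -22.32] yaw to align 0.03 tilt [ 1.e-04  1.e-04 -1.e+00]
target [0.4787 0.4674 0.06  ] shift cm [ -3.04 -11.93  -3.32] yaw to align 0.03 tilt [ 1.e-04  1.e-04 -1.e+00]
```

View pics/wrist9.png

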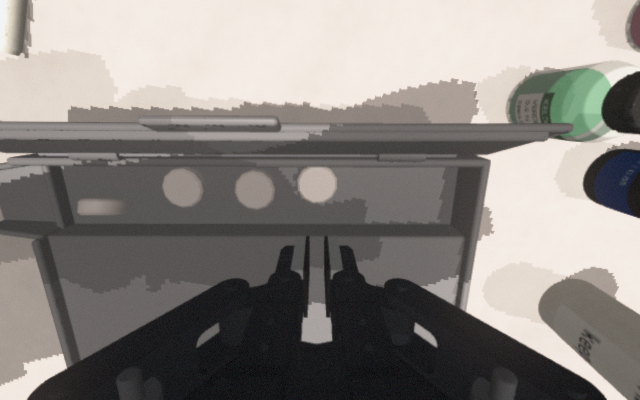

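apply_moves --moves '[[[0,0.5,-2],0,0],[[-0.5,1,-6],0,0],[[-1,1.5,-11],0,0],[[-2,2,-16],0,0],[[-3,2,-20],0,0],[[-3,2,-22.3],0,0],[[-3,2,-22.3],0,0],[[-3,2,-22.3],0,0],[[-3,2,-22.3],0,0],[[-3,2,-22.3],0,0]]'

```text
clock: 13.2
tcp_pos: [0.5041, 0.3298, 0.2485]
orientation: [0.0, 0.996, 0.091, -0.001]
wrist_force: [-0.6, -0.5, 0.2]
finger_gap: -0.0001
```

```bash
python3 - <<'E'
from h import *
where(); snap('wrist','wrist10'); shift((-30,155,140)); shift((-30,155,60))
im=cv2.imread('pics/wrist10.png')
cv2.imwrite('pics/wrist10z.png',cv2.resize(im[70:270,190:440],None,fx=3,fy=3,interpolation=cv2.INTER_CUBIC))
E
```

```text
t 13.2 tray [-0.  20.1] z 248.5 F [-0.63 -0.53  0.24] gap -0.1
target [0.4501 0.457  0.14  ] shift cm [ -2.99 -13.49  10.88] yaw to align 0.01 tilt [-1.6e-03 -7.0e-04 -1.0e+00]
target [0.4501 0.457  0.06  ] shift cm [ -2.98 -13.49  18.88] yaw to align 0.01 tilt [-1.6e-03 -7.0e-04 -1.0e+00]
```

View pics/wrist10z.png

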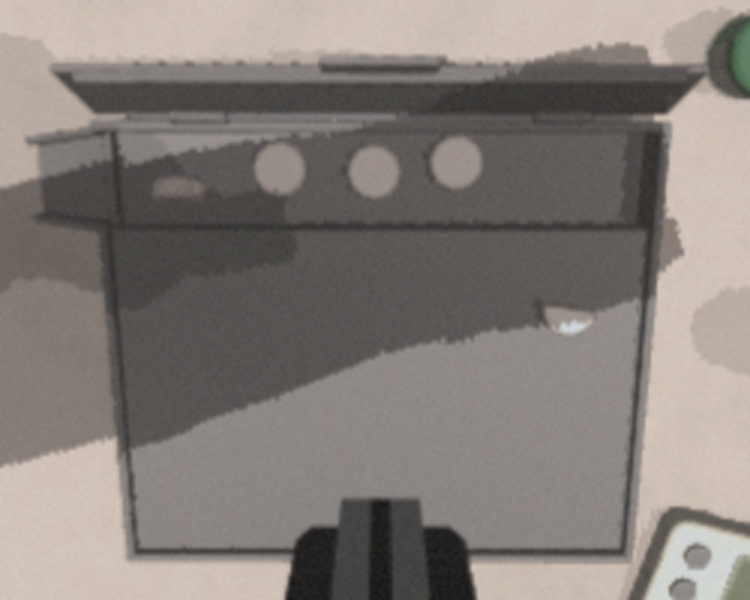

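apply_moves --moves '[[[0,-3,1],0,0],[[0,-7,3],0,0],[[0,-11,6],0,0],[[0,-13.5,9],0,0],[[0,-13.5,12],0,0],[[0,-13.5,15],0,0],[[0,-13.5,17.5],0,0],[[0,-13.5,19],0,0],[[0,-13.5,19.1],0,0],[[0,-13.5,19.1],0,0]]'

```text
clock: 14.5
tcp_pos: [0.4805, 0.4632, 0.0598]
orientation: [-0.0, 0.996, 0.091, 0.001]
wrist_force: [1.0, 0.3, -0.7]
finger_gap: -0.0001
```

```bash
python3 - <<'E'
from h import *
where(); snap('wrist','wrist11');snap('scene','scene11'); shift((0,76,57)); shift((0,65,34))
E
```

```text
t 14.5 tray [  1.  155.5] z 59.8 F [ 1.03  0.28 -0.71] gap -0.1
target [0.494  0.3848 0.057 ] shift cm [-0.13  7.97  0.31] yaw to align 0.01 tilt [ 0.0019  0.0015 -1.    ]
target [0.496  0.3739 0.034 ] shift cm [-0.14  9.07  2.61] yaw to align 0.01 tilt [ 0.0019  0.0015 -1.    ]
```

View pics/wrist11.png

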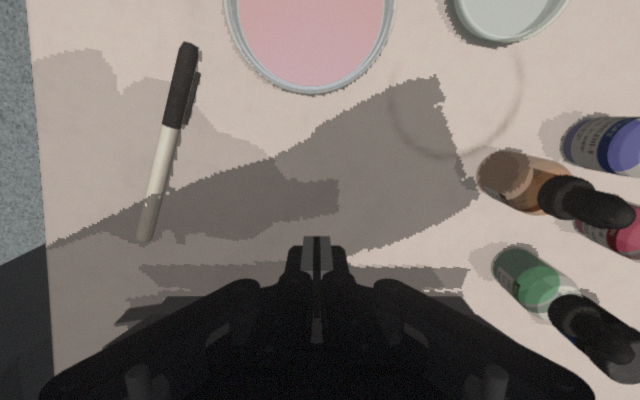

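View pics/scene11.png

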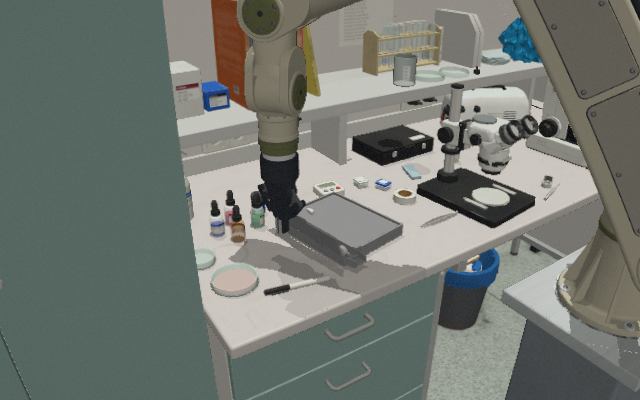

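apply_moves --moves '[[[0,1.5,0.1],0,0],[[0,2.5,0.1],0,0],[[0,3.5,0.1],0,0],[[0,4.5,0.1],0,0],[[0,5.3,0.1],0,0],[[0,6,0.1],0,0],[[0,6.6,0.1],0,0],[[0,7.2,0.1],0,0],[[0,7.6,0.1],0,0],[[0,7.9,0.1],0,0]]'

```text
clock: 15.85
tcp_pos: [0.4944, 0.3849, 0.0578]
orientation: [-0.0, 0.996, 0.091, 0.0]
wrist_force: [-0.5, 0.4, 0.9]
finger_gap: -0.0001
```

```bash
python3 - <<'E'
from h import *
where(); snap('wrist','wrist12');snap('scene','scene12'); shift((0,69,47)); shift((0,65,34))
im=cv2.imread('pics/scene12.png'); cv2.imwrite('pics/scene12z.png',cv2.resize(im[150:290,240:440],None,fx=4,fy=4,interpolation=cv2.INTER_CUBIC))
E
```

```text
t 15.85 tray [ 0.4 76. ] z 57.8 F [-0.49  0.39  0.92] gap -0.1
target [0.4952 0.3779 0.047 ] shift cm [-0.04  0.7   1.08] yaw to align -0.01 tilt [ 1.e-04 -1.e-04 -1.e+00]
target [0.496  0.3739 0.034 ] shift cm [-0.04  1.1   2.38] yaw to align -0.01 tilt [ 1.e-04 -1.e-04 -1.e+00]
```

View pics/scene12z.png

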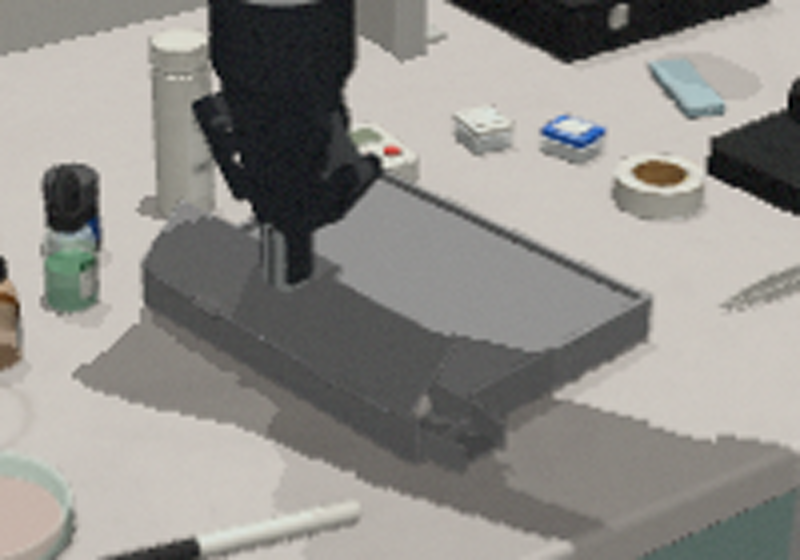

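View pics/wrist12.png

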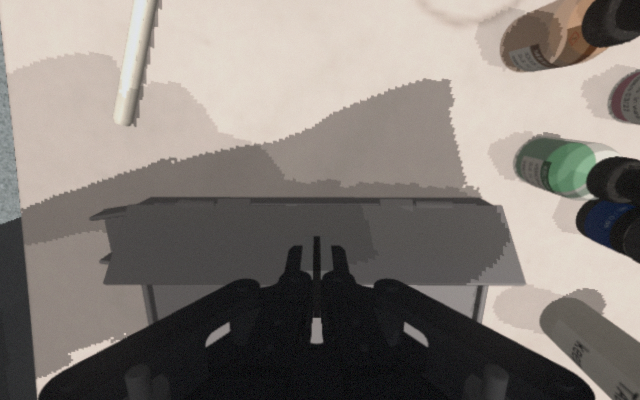

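Lid is being folded over as planned (about 40°). Now down along the arc.

apply_moves --moves '[[[0,0.3,0.5],0,0],[[0,0.6,0.9],0,0],[[0,0.8,1.2],0,0],[[0,0.9,1.5],0,0],[[0,1,1.8],0,0],[[0,1.1,2],0,0],[[0,1.2,2.2],0,0],[[0,1.3,2.35],0,0],[[0,1.3,2.45],0,0],[[0,1.3,2.5],0,0]]'

```text
clock: 17.2
tcp_pos: [0.4968, 0.3722, 0.0335]
orientation: [0.0, 0.996, 0.091, 0.0]
wrist_force: [-2.3, -1.1, 7.2]
finger_gap: -0.0001
```

```bash
python3 - <<'E'
from h import *
where(); snap('wrist','wrist13');snap('scene','scene13'); 
im=cv2.imread('pics/scene13.png'); cv2.imwrite('pics/scene13z.png',cv2.resize(im[150:290,240:440],None,fx=4,fy=4,interpolation=cv2.INTER_CUBIC))
E
```

```text
t 17.2 tray [ 0.5 63.1] z 33.5 F [-2.34 -1.09  7.23] gap -0.1
```

View pics/scene13z.png

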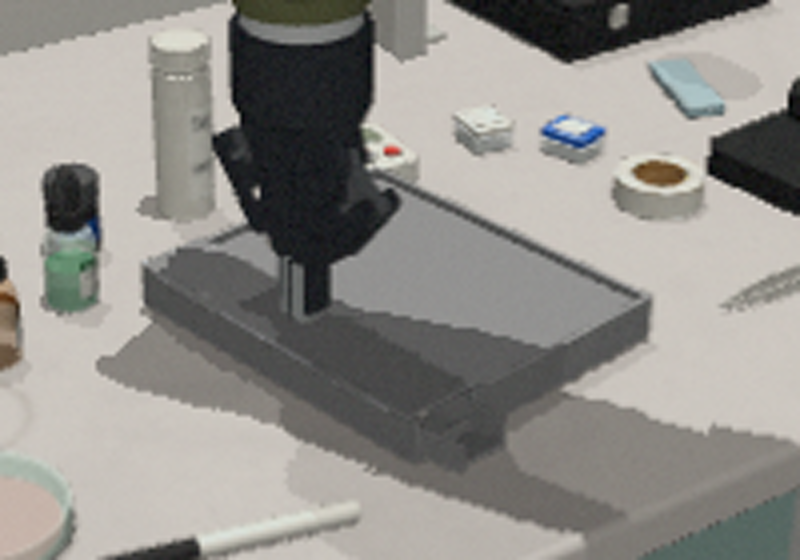

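apply_moves --moves '[[[0,0,0.05],0,0],[[0,0,0.1],0,0],[[0,0,0.1],0,0],[[0,0,0],0,0],[[0,0,-1],0,0],[[0,0,-4],0,0],[[0,1,-9],0,0],[[0,3,-15],0,0],[[0,4.5,-20],0,0],[[0,4.5,-21.5],0,0]]'

```text
clock: 18.55
tcp_pos: [0.5067, 0.328, 0.2525]
orientation: [-0.001, 0.996, 0.091, 0.003]
wrist_force: [-0.4, 0.6, 0.0]
finger_gap: -0.0001
```

```bash
python3 - <<'E'
from h import *
where(); snap('wrist','wrist14');snap('scene','scene14'); 
im=cv2.imread('pics/scene14.png'); cv2.imwrite('pics/scene14z.png',cv2.resize(im[150:290,240:440],None,fx=4,fy=4,interpolation=cv2.INTER_CUBIC))
im=cv2.imread('pics/wrist14.png')
cv2.imwrite('pics/wrist14z.png',cv2.resize(im[40:270,190:440],None,fx=3,fy=2.6,interpolation=cv2.INTER_CUBIC))
E
```

```text
t 18.55 tray [ 2.3 17.9] z 252.5 F [-0.35  0.58  0.03] gap -0.1
```

View pics/scene14z.png

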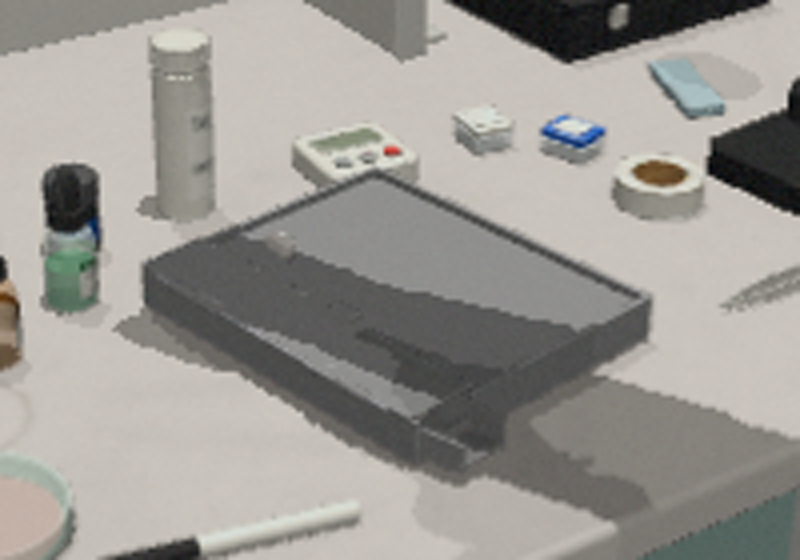

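View pics/wrist14z.png

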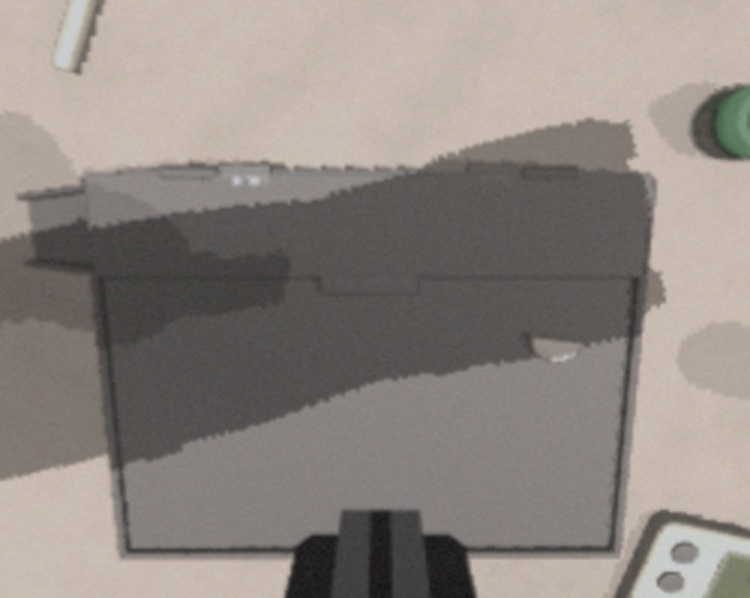

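```bash
python3 - <<'E'
from h import *
where(); print(env.hand_in())
E
```

```text
t 18.65 tray [ 1.5 18.5] z 250.0 F [ 0.05 -0.6  -0.29] gap 0.4
the job is handed in; nothing more can be done
None
```

I swept the four whole tablets one at a time over the edge into the trough using the nearly shut fingertips. I then folded the lid over from behind, pressed it down and handed in at 18.7 s. No verdict came back.

- **Tablets:** The last wrist picture before closing the lid showed all four in the trough. Three lay flat. The one nearest the spout stood on its edge, with its centre and top below the limits by the tray's dimensions. I could not check them again once the lid was shut.
- **Lid:** When pressed, it stopped the fingertips at 33.5 mm with about 7 N, against a nominal lid top of 34 mm. After I withdrew, it looked flush in both the wrist and scene views. Its angle was judged from those pictures and the press height, not measured directly.
- **Half tablet:** It was still on the platform, apparently where it started.
- **Bystanders:** The jar, timer, marker, dish and tweezers looked undisturbed in the parts of the pictures I checked. I did not measure their positions again.
- **Disagreement:** My first tray pose, from the side camera, had corner errors up to about 6 mm. I replaced it with a wrist-camera fit good to about 2.5 mm and used that for all the pushes.

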